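# Pump the bench bar clamp onto a wooden block and keep it gripped

### The arm

A 6-joint arm with a two-finger parallel gripper is mounted at the origin on a cart in front of the work surface, level with it; the furniture and walls round the work are solid. World frame = base frame: x ahead of the robot, y to its left, z up, the work surface at z = 0. Lengths are in m, angles in rad, forces in N, time in s.
With the tool pointing down it reaches from about 0.15 to 0.775 m from the base axis. Payload 6.1 kg.
Tool frame: the origin (TCP) lies on the centre line of the jaws, within the pads' length; the fingertips stand 17 mm ahead of it and the grasp point (between the pads) lies 2 mm behind it (env.nose_length is the distance from the TCP to the fingertips, in m); z points along the fingers, y is the line along which they close (so a half turn about z gives the same grasp; the last joint's range is limited). The gripper opens to 85 mm and grips with 20 to 120 N. Pads are 22 mm wide; open, the fingers measure 114 mm over their backs; the gripper's body (76 mm by 85 mm) begins 54 mm behind the grasp point. The pads swing forward as they close: fully open they stand 13 mm farther back than shut.
Start: joints at [1.309, 0.126, -0.04, 1.405, 0, 1.571], TCP at [0.136, 0.507, 0.248] pointing down, gripper open.
Joint ranges: [-2.72, 2.72], [-0.95, 1.95], [-1.27, 1.35], [-1.78, 2.02], [-1.46, 1.47], [-3.14, 3.14]. Speed limits (rad/s): [2.39, 2.39, 3.01, 3.14, 3.14, 3.14].

### API

Orientations are given as a rotation vector (axis times angle).
In Python, from cell import env gives the robot as it stands.
- The arm moves only by the shell command python3 -m handwheel 'ROWS'. ROWS is JSON, a list of rows, each a list of 3 entries, a list of its own where there are three numbers: the closure, from 0 (fully open) to 1 (shut), then the shift along the tool's x, y, z in units of 5 cm (1.0 is 5 cm), then the turn, a rotation vector about the tool's x, y, z in units of 60 degrees (1.0 is 60 degrees). A call has 1 to 8 rows; each row shifts and turns the commanded pose from where the row before left it, along the tool's axes as they then stand; what a row does not reach is not made up. A row lasts 1/10 s, in which the tool goes at most 50 mm and 8.59 degrees, less where a joint would pass 70% of its speed; a pose out of reach is approached as far as the arm can. A call with a number of a shift or a turn outside -1 to 1 is refused whole. A call with a gripper value outside its range is refused whole. The fingers move at their own pace and stop on an object; the grip force is fixed at half the most. Time passes only in rows, so rows that do not move let the fingers close. It gives the time, the measured TCP pose, the force, the opening and the grip force at its end, in the units of the state.
- env.get_state(): the state, without advancing time (a new reading comes with each control period).
- env.snapshot(name): name is "scene" or "top" or "wrist"; returns a dict with "pixels" (480x640x3 uint8, red, green, blue), "camera_matrix" (3x3 intrinsics, pixels), "rvec" (rotation vector, rad) and "tvec" (3), from world to camera coordinates, as OpenCV has them. Camera axes: x right, y down, z forward; pixel columns grow to the right and rows downward; lengths in m; the calibration is good to about 2 mm. A picture is of the moment at which its call begins. There is no depth.
- env.job_done(): hands the job in; it is judged then, once.
Trained networks look in a picture, given as the dict that the camera call returned (one of the last four; its "shot" number tells which), for a name from the list of things; names that differ only in an ending like _2 or _b are one class to them, and where a whole thing is asked for, a point or a joint stands for the part that bears it (a point fixed in the world has none). Each returns a list of dicts, best first, with "conf" (0 to 1); they miss things now and then, are a little off and sometimes report something else, mostly with a low value. They report only what shows in the picture. A call takes as long as a camera call.
- env.boxes_of(picture, query): "box" ([centre column, centre row, width, height] in pixels, round what is visible of it).
The state is a dict: "time": time; "joint_pos": joint angles; "qvel": joint speeds; "joint_torque": joint torques, N m; "tcp_pos": TCP position; "tool_rot": TCP orientation; "ft_force": force on the tool from outside, world axes, zero at the start; "ft_torque": the same for the moment, N m; "finger_gap": finger opening in m; "grasp_force": force on a finger pad.
Only numpy, scipy, OpenCV 4.12 (cv2) and the standard library are available. Lean on these libraries where they do the work, as an engineer would, in place of code of your own. Each camera call takes 0.05 s, during which the arm holds its last target. There are 200 camera calls.

### The job

Set the brown wooden block on the bed of the bench bar clamp, between the push pad and the fixed end jaw with its long side along the push bar, and let go of it. Then pump the orange trigger against the black handle with the gripper (squeeze home, let it spring back, repeat) until the pad presses the block against the end jaw, stopping before the pad's red spring stem is nearly all pushed in, and without ever pushing the bar or pad directly. Finish while holding: the gripper keeps the trigger squeezed home at the end, and the glue bottle, tape measure and sanding block stay where they are.

Things in the scene. Friction and masses are not known exactly. Their poses are not given: they have to be found in the camera images.
- clamp: Bar clamp fixed to the bench. Origin on the bench under the bar line; +x along the bar, the way it advances; z up. Along x: black handle -77 to -61 mm (26 mm wide, top 178 mm high), orange trigger in front, blue housing -93 to -13 mm (102 mm high), push pad, end jaw face at +150 mm (66 mm high). Bed: top of the 110 mm wide plywood board, 12 mm above the bench.
- seat (a point): Point on the bed's top (12 mm above the bench), on the bar line at clamp x = 108 mm: put the middle of the block's underside here (the block's long side along clamp x). That leaves 7 mm to the end jaw, which the pad closes by pushing the block along.
- squeeze_point (a point): On the bar line, 158 mm above the bench: the middle of handle plus squeezed trigger. Grip here from above, closing along clamp x. From this point the handle reaches 16 mm back; the trigger reaches 36 mm forward when released, 16 mm when squeezed home. 80 mm of opening centred here clears both; stay centred here and only the trigger moves.
- trigger_angle (a joint): Trigger angle, rad: 0 released, 0.28 squeezed home (hard stop). Springs back when the gripper opens. Squeezing near the top takes about 12 to 20 N. Its pawl catches the bar's 6 mm teeth: each full squeeze after a full release advances the bar about 12 mm (the first 8 to 14 mm); a short squeeze less or nothing.
- trigger: The orange trigger, 20 mm wide; its frame lies on the pivot at clamp x = -45 mm, 90 mm above the bench. Turns with joint trigger_angle.
- bar_advance (a joint): Advance of the push bar, m, 0 to 0.085; it starts between 0 and 0.02. Brake friction (10 N) keeps it wherever it is when the trigger is released.
- ratchet_bar: Toothed steel push bar; not to be pushed directly. Its origin is the clamp's origin shifted by bar_advance along clamp x.
- pad_travel (a joint): How far the sprung push pad is pushed back on its red stem, m: 0 when it touches nothing, 0.022 when fully in. The spring presses with 4 N at first touch plus 0.25 N for each mm. Nearly all in (over 18 mm) counts as crushing the block.
- press_pad: Round push pad, 40 mm diameter, centre 34 mm above the bench, on the bar's front; its frame is the clamp's shifted along clamp x by bar_advance minus pad_travel; its rubber face lies 30 mm ahead of that origin. Not to be pushed by the robot.
- block: Mid-brown planed timber block with plain flat faces, 50 (x) x 70 (y, long side) x 45 mm (z), about 95 g; origin at the centre of its underside. Starts lying on the bench to the left of the clamp.
- glue_bottle: White glue bottle with an orange nozzle, 41 x 58 x 200 mm, standing behind the work; origin under its centre. Leave alone.
- tape_measure: Yellow tape measure, 37 x 82 x 60 mm; origin under its centre. Leave alone.
- sanding_block: Brown cork sanding block, 64 x 110 x 38 mm; origin under its centre. Leave alone.

How it is judged:
On the way, in this order (a step that is already met when the one before it is completed fails the run):
1. the block stands on the clamp's bed between pad and end jaw, long side along the bar, and is let go (x of block in the frame of clamp between 0.085 and 0.118 m and y of block in the frame of clamp between -0.015 and 0.015 m and z of block in the frame of clamp between 0.008 and 0.016 m and angle between the y axis of block and the x axis of clamp, either way round below 0.2 rad and contact force between the fingers and block below 0.3 N), for 0.2 s.
2. the trigger has been pumped until the pad presses on the block (contact force between press_pad and block above 3 N), for 0.2 s.
At the end, for the whole second after the job is handed in: Gripper holds the trigger squeezed (over 0.22 rad, over 3 N); the pad, pushed back less than 18 mm, presses the block with over 3 N up to the end jaw (block centre at clamp x over 108 mm); block on the bed, within 18 mm of the bar line and 0.2 rad of its direction, at rest, untouched by the robot (contact force between press_pad and block above 3 N and x of block in the frame of clamp above 0.108 m and value of joint pad_travel below 0.018 m and value of joint trigger_angle above 0.22 rad and contact force between the fingers and trigger above 3 N and contact force between each of the arm, the fingers and block below 0.3 N and y of block in the frame of clamp between -0.018 and 0.018 m and z of block in the frame of clamp between 0.008 and 0.018 m and angle between the y axis of block and the x axis of clamp, either way round below 0.2 rad and linear speed of block below 0.02 m/s); the arm keeps its last pose, push and grip.
It fails at once if the block is crushed: the pad is pushed back more than 18 mm (value of joint pad_travel above 0.018 m).
It fails at once if the robot pushes the bar or the pad directly (contact force between any of the fingers, the arm and ratchet_bar above 2 N or contact force between any of the fingers, the arm and press_pad above 2 N).
It fails at once if the glue bottle, tape measure or sanding block is moved more than 20 mm or the bottle is tipped (distance of any of glue_bottle, tape_measure, sanding_block from where it was at the start of the episode above 0.02 m or angle between glue_bottle's own z axis and vertical above 0.3 rad).
It also fails if it takes over 45 s, if anything falls off the work surface, if the arm or the gripper's body presses on something with over 40 N, if the wrist force passes 120 N, or if a joint passes its speed limit or range.

## Working session

There is one attempt and no reset: what is moved stays moved. The work goes in short steps, Python scripts to look and compute and a shell command to move; the robot and the scene stay as the last step left them, time stands still between calls to the robot, and variables do not carry over. Pictures are saved under pics/ and viewed, at most 10 in all, crops included, and the job is handed in when it is done.

```bash
mkdir -p pics; ls
cat > h.py <<'E'
import numpy as np, cv2
from cell import env
def P(s): 
    R,_=cv2.Rodrigues(np.array(s["rvec"],float)); return np.array(s["camera_matrix"],float),R,np.array(s["tvec"],float).ravel()
def ray(s,uv):
    K,R,t=P(s); d=R.T@np.linalg.solve(K,[uv[0],uv[1],1.]); return -R.T@t,d
def atz(s,uv,z):
    o,d=ray(s,uv); return o+d*(z-o[2])/d[2]
def tri(obs):
    A=np.zeros((3,3));b=np.zeros(3);rs=[ray(s,u) for s,u in obs]
    for o,d in rs:
        d=d/np.linalg.norm(d);M=np.eye(3)-np.outer(d,d);A+=M;b+=M@o
    return np.linalg.solve(A,b)
def proj(s,X):
    K,R,t=P(s); p=K@(R@np.array(X)+t); return p[:2]/p[2]
def save(s,n): cv2.imwrite(f"pics/{n}.png",cv2.cvtColor(s["pixels"],cv2.COLOR_RGB2BGR))
E
python3 - <<'E'
from h import *
np.set_printoptions(precision=3,suppress=True)
for n in ("scene","top"):
    s=env.snapshot(n); save(s,n+"0")
    import pickle; pickle.dump(s,open(n+"0.pkl","wb"))
    print(n,ray(s,(320,240)))
    for q in ["block","sanding_block","clamp","trigger","press_pad","glue_bottle","tape_measure"]:
        print(q,[(np.round(d["box"]).astype(int).tolist(),round(d["conf"],2)) for d in env.boxes_of(s,q)[:3]])
E
```

```text
pics
scene (array([-0.103, -0.632,  0.659]), array([ 0.674,  0.563, -0.478]))
block [([195, 243, 39, 34], 0.62)]
sanding_block [([478, 330, 69, 56], 0.62), ([304, 333, 163, 126], 0.23)]
clamp [([306, 335, 161, 130], 0.87)]
trigger [([322, 291, 13, 45], 0.58)]
press_pad [([296, 327, 18, 17], 0.62)]
glue_bottle [([354, 240, 26, 86], 0.9), ([478, 330, 72, 53], 0.28), ([335, 344, 94, 62], 0.21)]
tape_measure [([266, 234, 33, 29], 0.86)]
top (array([0.481, 0.031, 1.093]), array([ 0.191, -0.016, -0.982]))
block [([182, 283, 36, 27], 0.81)]
sanding_block [([458, 220, 51, 33], 0.61)]
clamp [([368, 323, 143, 47], 0.73)]
trigger [([394, 319, 9, 10], 0.56)]
press_pad [([365, 321, 17, 17], 0.64)]
glue_bottle [([336, 215, 22, 33], 0.95), ([368, 323, 142, 48], 0.5)]
tape_measure [([230, 227, 35, 28], 0.63)]
```

View pics/scene0.png

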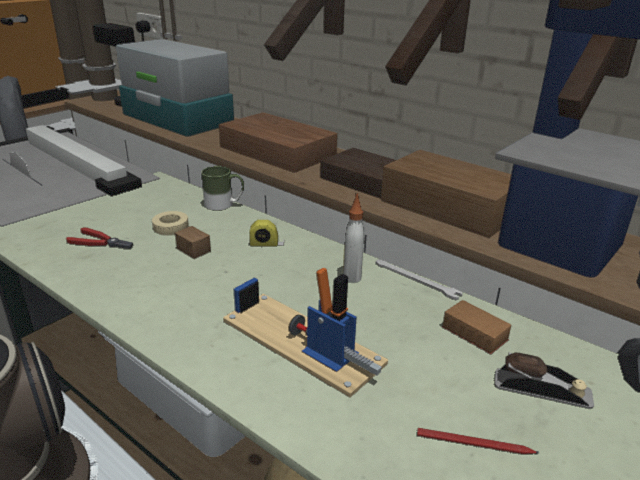

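```bash
python3 -c "
import cv2
a=cv2.imread('pics/top0.png')[190:370,140:500]
cv2.imwrite('pics/top0c.png',cv2.resize(a,(800,400),interpolation=cv2.INTER_CUBIC))"
```

```text
(no output)
```

View pics/top0c.png

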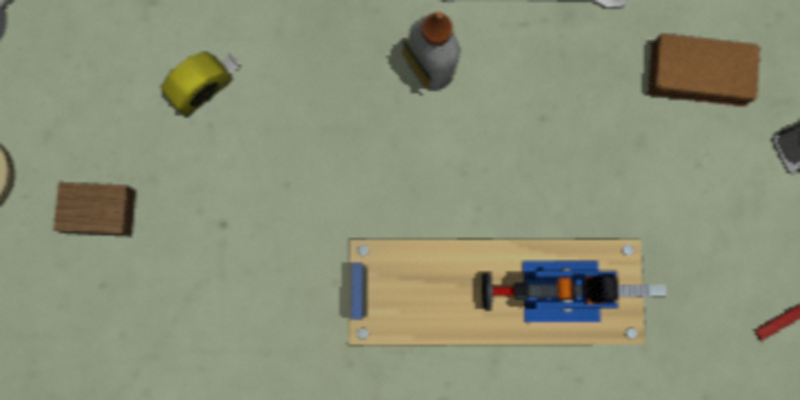

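The scene view shows the clamp in the middle with its jaw to the left at about (245,293) and the handle at (340,290). The block is at (193,242), the bottle at (354,240) and the sanding block at (478,328). In the top crop the clamp advances to the image left, and the block lies nearly parallel to it.

```bash
cat > m.py <<'E'
from h import *
import pickle
np.set_printoptions(precision=4,suppress=True)
s=pickle.load(open("top0.pkl","rb")); c=pickle.load(open("scene0.pkl","rb"))
o=lambda x,y:(140+(x+.5)/2.2222-.5,190+(y+.5)/2.2222-.5)
B=[atz(s,o(*p),.012) for p in [(348,239),(641,239),(643,345),(349,345)]]
print("board",np.array(B)); print("centre",np.mean(B,0),"dims",np.linalg.norm(B[0]-B[1]),np.linalg.norm(B[1]-B[2]))
print("jaw top corners z=.066",[atz(s,o(*p),.066) for p in [(367,264),(363,318)]])
print("jaw front top mid", atz(s,o(366,291),.066)) 
print("handle top z=.178",atz(s,o(601,287),.178), "pad face .034",atz(s,o(478,291),.034))
print("block top z=.045",np.array([atz(s,o(*p),.045) for p in [(59,183),(128,185),(127,235),(55,231)]]))
# block two view, box centres ~ volume centre
print("block tri",tri([(s,(182,283)),(c,(195,243))]))
for q,a,b in [("bottle",(336,215),(354,240)),("tape",(230,227),(266,234)),("sand",(458,220),(478,330)),("pad",(365,321),(296,327))]: print(q,tri([(s,a),(c,b)]))
print("handle top tri",tri([(s,o(601,287)),(c,(341,279))]))
E
python3 m.py
```

```text
board [[ 0.554   0.0679  0.012 ]
 [ 0.556  -0.2428  0.012 ]
 [ 0.446  -0.2409  0.012 ]
 [ 0.4448  0.0652  0.012 ]]
centre [ 0.5002 -0.0876  0.012 ] dims 0.3107330209956373 0.11005595678285388
jaw top corners z=.066 [array([0.5256, 0.0468, 0.066 ]), array([0.4727, 0.0501, 0.066 ])]
jaw front top mid [0.4991 0.0474 0.066 ]
handle top z=.178 [ 0.5017 -0.1634  0.178 ] pad face .034 [ 0.5002 -0.0669  0.034 ]
block top z=.045 [[0.6068 0.363  0.045 ]
 [0.6054 0.2928 0.045 ]
 [0.5543 0.2911 0.045 ]
 [0.5579 0.3638 0.045 ]]
block tri [0.5866 0.3318 0.0189]
bottle [ 0.7335 -0.0225  0.0977]
tape [0.7177 0.2253 0.0297]
sand [ 0.7433 -0.3216  0.0107]
pad [ 0.4957 -0.0859  0.0385]
handle top tri [ 0.5038 -0.167   0.1711]
```

Run:
```python
from h import *
np.set_printoptions(precision=4,suppress=True)
s=env.get_state(); print(s["time"],s["tcp_pos"],s["finger_gap"],s["ft_force"]); print(cv2.Rodrigues(np.array(s["tool_rot"]))[0])
```

```text
0.8 [0.1359 0.5071 0.2483] 0.08533366472628459 [-0.2699 -0.1729  0.2078]
[[-0.9659  0.2588  0.    ]
 [ 0.2588  0.9659  0.0001]
 [-0.      0.0001 -1.    ]]
```

```bash
python3 -m handwheel '[[0,[-0.5,-0.06,0],[0,0,0]],[0,[-0.9,-0.11,0],[0,0,0]],[0,[-0.9,-0.11,0],[0,0,0]],[0,[-0.9,-0.11,0],[0,0,0]],[0,[-0.9,-0.11,0],[0,0,0]],[0,[-0.9,-0.11,0],[0,0,0]],[0,[-0.9,-0.11,0],[0,0,0]],[0,[-0.9,-0.11,0],[0,0,0]]]'; python3 -m handwheel '[[0,[-0.9,-0.11,0],[0,0,0.139]],[0,[0,0,0],[0,0,0.139]],[0,[0,0,0],[0,0,0.139]],[0,[0,0,0],[0,0,0.139]],[0,[0,0,0],[0,0,0.139]],[0,[0,0,0],[0,0,0.139]],[0,[0,0,0],[0,0,0.139]],[0,[0,0,0],[0,0,0.139]]]'
```

```text
time: 1.6
tcp_pos: [0.4552, 0.378, 0.2484]
tool_rot: [0.41, 3.115, 0.001]
ft_force: [-0.1, 0.9, -0.3]
finger_gap: 0.0854
grasp_force: 0.0
time: 2.4
tcp_pos: [0.4956, 0.362, 0.2482]
tool_rot: [-2.062, -2.37, 0.0]
ft_force: [0.6, -0.5, 0.8]
finger_gap: 0.0857
grasp_force: 0.0
```

```bash
cat > st.py <<'E'
from h import *
np.set_printoptions(precision=4,suppress=True)
def st():
    s=env.get_state(); R=cv2.Rodrigues(np.array(s["tool_rot"]))[0]; print(s["time"],np.array(s["tcp_pos"]),"gap",round(s["finger_gap"],4),"F",np.array(s["ft_force"]),"g",round(float(np.max(s["grasp_force"])),2)); return np.array(s["tcp_pos"]),R
def need(p):
    t,R=st(); print("yaw y-axis deg",np.degrees(np.arctan2(R[1,1],R[0,1])),"tilt",R[:,2]); print("units",R.T@(np.array(p)-t)/0.05)
E
python3 - <<'E'
from st import *
need([0.581,0.3277,0.248])
w=env.snapshot("wrist"); save(w,"wrist1")
for b in env.boxes_of(w,"block"): 
    u=b["box"]; print(u,b["conf"],atz(w,u[:2],.045), [atz(w,(u[0]+i*u[2]/2,u[1]+j*u[3]/2),.045) for i in(-1,1) for j in (-1,1)])
import pickle
t=pickle.load(open("top0.pkl","rb"))
if b: print(tri([(w,env.boxes_of(w,"block")[0]["box"][:2]),(t,(182,283))]))
E
```

```text
2.4 [0.4956 0.362  0.2482] gap 0.0857 F [ 0.644  -0.4885  0.7507] g 0.0
yaw y-axis deg 7.933517734546415 tilt [-0.0002 -0.0001 -1.    ]
units [-0.9158  1.5964  0.0037]
[410.0, 251.2, 88.7, 96.6] 0.66 [0.5825 0.339  0.045 ] [array([0.5399, 0.3734, 0.045 ]), array([0.5546, 0.2919, 0.045 ]), array([0.6086, 0.3829, 0.045 ]), array([0.6284, 0.3021, 0.045 ])]
[0.5862 0.3324 0.0252]
```

View pics/wrist1.png

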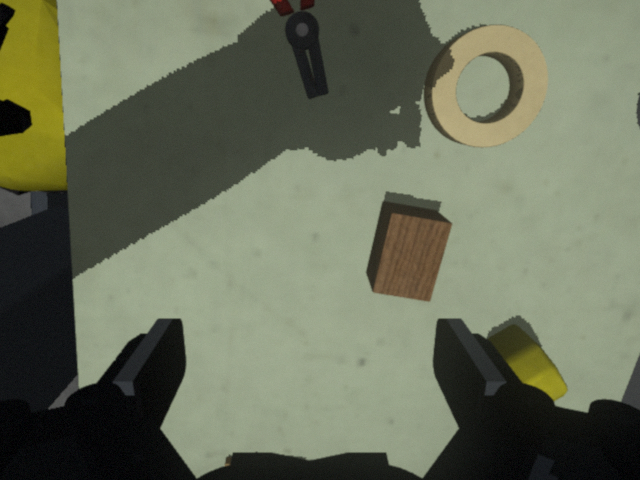

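The wrist picture shows the block with top-face corners at about (390,212), (452,223), (431,300) and (373,291). It is free of neighbours, and the tape roll at (487,85) and tape measure at (525,365) are clear.

Run:
```python
from st import *
import pickle
w=env.snapshot("wrist"); pickle.dump(w,open("w1.pkl","wb")); t=pickle.load(open("top0.pkl","rb"))
wc=[(390,212),(452,223),(431,300),(373,291)]
C=np.array([atz(w,p,.045) for p in wc]); print(C,C.mean(0)); d=C[0]+C[1]-C[2]-C[3]; print("yaw",np.degrees(np.arctan2(d[1],d[0])))
o=lambda x,y:(140+(x+.5)/2.2222-.5,190+(y+.5)/2.2222-.5)
# order top corners to match
T=[o(*p) for p in [(59,183),(128,185),(127,235),(55,231)]]
for i,p in enumerate(wc):
    j=np.argmin([np.linalg.norm(atz(t,q,.045)-C[i]) for q in T]); print(tri([(w,p),(t,T[j])]))
need([*C.mean(0)[:2],.25])
```

```text
[[0.5601 0.3694 0.045 ]
 [0.6106 0.3679 0.045 ]
 [0.6096 0.3    0.045 ]
 [0.5598 0.3009 0.045 ]] [0.585  0.3346 0.045 ]
yaw 89.45491547742877
[0.5603 0.3671 0.0363]
[0.6098 0.3658 0.0403]
[0.6092 0.296  0.0375]
[0.5589 0.2951 0.0326]
2.6 [0.4956 0.3621 0.2482] gap 0.0855 F [-0.122  -0.3078  0.6349] g 0.0
yaw y-axis deg 8.479157322180315 tilt [-0.0001 -0.     -1.    ]
units [-0.8085  1.6882 -0.0353]
```

```bash
python3 -m handwheel '[[0,[0,0,0],[0,0,0.137]],[0,[-0.3,0.9,0],[0,0,0]],[0,[-0.3,0.89,0],[0,0,0]],[0,[0,0,0.9],[0,0,0]],[0,[0,0,0.9],[0,0,0]],[0,[0,0,0.9],[0,0,0]],[0,[0,0,0.7],[0,0,0]],[0,[0,0,0.3],[0,0,0]]]'
python3 - <<'E'
from st import *
need([.585,.332,.024])
E
```

```text
time: 3.4
tcp_pos: [0.5831, 0.331, 0.059]
tool_rot: [-2.217, -2.224, 0.009]
ft_force: [-0.5, -0.8, 0.1]
finger_gap: 0.0855
grasp_force: 0.0
3.4 [0.5831 0.331  0.059 ] gap 0.0855 F [-0.5217 -0.753   0.1093] g 0.0
yaw y-axis deg 0.192743181105865 tilt [-0.0053 -0.003  -1.    ]
units [0.0229 0.0409 0.6995]
```

```bash
python3 -m handwheel '[[0,[0,0,0.4],[0,0,0]],[0,[0,0,0.38],[0,0,0]],[0,[0,0,0],[0,0,0]],[1,[0,0,0],[0,0,0]],[1,[0,0,0],[0,0,0]],[1,[0,0,0],[0,0,0]],[1,[0,0,0],[0,0,0]],[1,[0,0,0],[0,0,0]]]'
python3 - <<'E'
from st import *
need([.585,.332,.024])
E
```

```text
time: 4.2
tcp_pos: [0.5863, 0.3328, 0.0265]
tool_rot: [2.219, 2.222, 0.005]
ft_force: [0.3, -0.2, 5.9]
finger_gap: 0.0495
grasp_force: 62.7
4.2 [0.5863 0.3328 0.0265] gap 0.0495 F [ 0.2824 -0.1911  5.8596] g 62.71
yaw y-axis deg 0.0759583256549865 tilt [ 0.0031  0.0018 -1.    ]
units [-0.0167 -0.0256  0.0507]
```

```bash
python3 -m handwheel '[[1,[0,0,-0.5],[0,0,0]],[1,[0,0,-0.9],[0,0,0]],[1,[0,0,-0.9],[0,0,0]],[1,[0,0,-0.9],[0,0,0]],[1,[-0.6,-0.2,0],[0,0,0]],[1,[-0.8,-0.2,0],[0,0,0]],[1,[-0.8,-0.2,0],[0,0,0]],[1,[-0.6,-0.2,0],[0,0,0]]]'; python3 -m handwheel '[[1,[-0.8,-0.2,0],[0,0,0]],[1,[-0.8,-0.2,0],[0,0,0]],[1,[-0.8,-0.2,0],[0,0,0]],[1,[-0.6,-0.2,0],[0,0,0]],[1,[-0.4,-0.12,0],[0,0,0]],[1,[-0.26,0,0],[0,0,0]],[1,[0,0,0],[0,0,0]]]'
python3 - <<'E'
from st import *
import pickle
need([.5,.007,.18])
for n in ("wrist","top"):
    w=env.snapshot(n); save(w,n+"2"); pickle.dump(w,open(n+"2.pkl","wb"))
E
```

```text
time: 5.0
tcp_pos: [0.5447, 0.1903, 0.1849]
tool_rot: [2.22, 2.222, 0.001]
ft_force: [-0.3, 0.4, -0.7]
finger_gap: 0.0496
grasp_force: 62.2
time: 5.7
tcp_pos: [0.4997, 0.008, 0.1848]
tool_rot: [2.222, 2.22, 0.001]
ft_force: [0.9, 0.0, -0.1]
finger_gap: 0.0492
grasp_force: 62.2
5.7 [0.4997 0.008  0.1848] gap 0.0492 F [ 0.9127  0.0436 -0.1202] g 62.22
yaw y-axis deg -0.050799717310611385 tilt [ 0.0011 -0.0001 -1.    ]
units [-0.0197  0.0058  0.096 ]
```

View pics/wrist2.png

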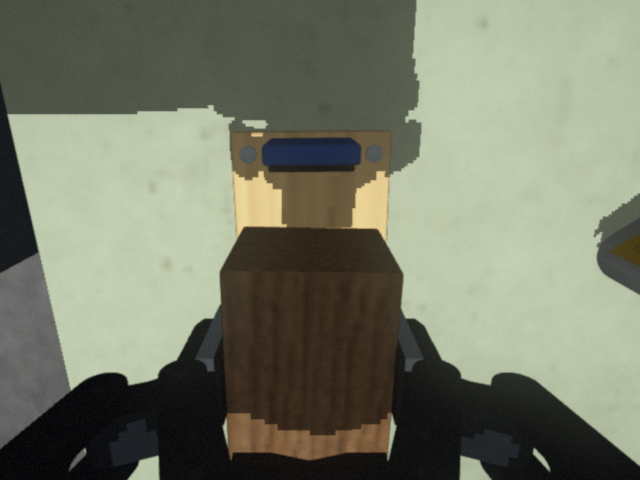

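The wrist view shows the block held square, with its top far edge at about row 270 and bottom far edge at row 228. The jaw spans columns 263–361 with its front top edge at about row 165, and the board edges are at columns 235 and 389.

Run:
```python
from st import *
import pickle
w=pickle.load(open("wrist2.pkl","rb")); t=pickle.load(open("top0.pkl","rb"))
print("jaw front top",atz(w,(263,165),.066),atz(w,(361,165),.066), "front bottom row171",atz(w,(312,171),.04),"back",atz(w,(312,138),.066))
print("board end",atz(w,(234,131),.012),atz(w,(390,131),.012),atz(w,(237,230),.012),atz(w,(388,230),.012))
print("block far top",atz(w,(221,270),.203),atz(w,(403,270),.203),"far bottom",atz(w,(245,228),.158),atz(w,(380,228),.158))
o=lambda x,y:(140+(x+.5)/2.2222-.5,190+(y+.5)/2.2222-.5)
print("top jaw",atz(t,o(363,291),.066),tri([(w,(312,138)),(t,o(349,291))]))
```

```text
jaw front top [0.4749 0.0539 0.066 ] [0.5304 0.0538 0.066 ] front bottom row171 [0.5028 0.0466 0.04  ] back [0.5026 0.0687 0.066 ]
board end [0.4504 0.0696 0.012 ] [0.5557 0.0694 0.012 ] [0.4488 0.0001 0.012 ] [ 0.5581 -0.0001  0.012 ]
block far top [0.4771 0.0438 0.203 ] [0.526  0.0438 0.203 ] far bottom [0.4772 0.0428 0.158 ] [0.527  0.0428 0.158 ]
top jaw [0.4991 0.0504 0.066 ] [0.5014 0.0656 0.02  ]
```

```bash
python3 -m handwheel '[[1,[0,0.03,0.5],[0,0,0]],[1,[0,0,0.8],[0,0,0]],[1,[0,0,0.7],[0,0,0]],[1,[0,0,0.5],[0,0,0]],[1,[0,0,0.2],[0,0,0]],[1,[0,0,0.12],[0,0,0]],[1,[0,0,0.06],[0,0,0]],[1,[0,0,0],[0,0,0]]]'
python3 - <<'E'
from st import *
need([.5,.008,.0385])
E
```

```text
time: 6.6
tcp_pos: [0.5017, 0.0093, 0.0411]
tool_rot: [2.219, 2.222, 0.002]
ft_force: [1.0, -0.9, -0.8]
finger_gap: 0.0496
grasp_force: 62.2
6.6 [0.5017 0.0093 0.0411] gap 0.0496 F [ 0.9886 -0.9434 -0.8042] g 62.21
yaw y-axis deg 0.08055155493749012 tilt [ 0.0013  0.0001 -1.    ]
units [-0.0263 -0.0346  0.0519]
```

```bash
python3 -m handwheel '[[1,[0,0,0.04],[0,0,0]],[1,[0,0,0.02],[0,0,0]],[1,[0,0,0],[0,0,0]]]'; python3 -c "
from st import *
st()"
```

```text
time: 6.9
tcp_pos: [0.5017, 0.009, 0.0385]
tool_rot: [2.22, 2.221, 0.002]
ft_force: [-0.6, 0.1, 4.3]
finger_gap: 0.0493
grasp_force: 62.6
6.9 [0.5017 0.009  0.0385] gap 0.0493 F [-0.5885  0.0622  4.2981] g 62.62
```

```bash
python3 -m handwheel '[[0,[0,0,0],[0,0,0]],[0,[0,0,0],[0,0,0]],[0,[0,0,0],[0,0,0]],[0,[0,0,0],[0,0,0]],[0,[0,0,-0.4],[0,0,0]],[0,[0,0,-0.8],[0,0,0]],[0,[0,0,-0.9],[0,0,0]],[0,[0,0,-0.9],[0,0,0]]]'
python3 - <<'E'
from st import *
import pickle
st()
for n in ("wrist",):
    w=env.snapshot(n); save(w,n+"3"); pickle.dump(w,open(n+"3.pkl","wb"))
E
```

```text
time: 7.7
tcp_pos: [0.5004, 0.009, 0.1886]
tool_rot: [-2.22, -2.222, 0.001]
ft_force: [0.6, 0.2, -0.3]
finger_gap: 0.0853
grasp_force: 0.0
7.7 [0.5004 0.009  0.1886] gap 0.0853 F [ 0.556   0.2105 -0.3069] g 0.0
```

View pics/wrist3.png

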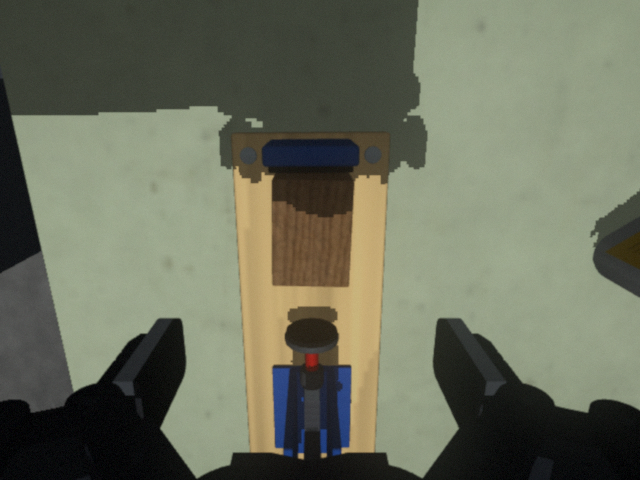

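The block stands square on the bed, with its top face at about (273–354, 172–286). The pad is at (311,335), so there is a gap between pad and block, and the jaw is just ahead of the block.

```bash
python3 -m handwheel '[[0,[0,0,-0.7],[0,0,0]],[0,[0,0,-0.8],[0,0,0]],[0,[0,0,-0.7],[0,0,0]],[0,[-0.8,0.04,0],[0,0,0]],[0,[-0.9,0,0],[0,0,0]],[0,[-0.9,0,0],[0,0,0]],[0,[-0.8,0,0],[0,0,0.125]],[0,[0,0,0],[0,0,0.125]]]'; python3 -m handwheel '[[0,[0,0,0],[0,0,0.125]],[0,[0,0,0],[0,0,0.125]],[0,[0,0,0],[0,0,0.125]],[0,[0,0,0],[0,0,0.125]],[0,[0,0,0],[0,0,0.125]],[0,[0,0,0],[0,0,0.125]],[0,[0,0,0],[0,0,0.125]],[0,[0,0,0],[0,0,0.125]]]';  python3 -m handwheel '[[0,[0,0,0],[0,0,0.125]],[0,[0,0,0],[0,0,0.125]],[0,[0,0,0],[0,0,0]]]'
python3 - <<'E'
from st import *
import pickle
w3=pickle.load(open("wrist3.pkl","rb"))
print("block near/far",atz(w3,(312,286),.057),atz(w3,(312,172),.057),"pad face",atz(w3,(311,318),.054))
need([.501,-.1615,.158])
for n in ("wrist","scene"):
    w=env.snapshot(n); save(w,n+"4"); pickle.dump(w,open(n+"4.pkl","wb"))
    print(ray(w,(320,240)))
    for q in("trigger","trigger_angle","squeeze_point"): print(n,q,[(np.round(b["box"],1),b["conf"]) for b in env.boxes_of(w,q)[:2]])
E
```

```text
time: 8.55
tcp_pos: [0.503, -0.165, 0.2964]
tool_rot: [2.501, 1.901, -0.002]
ft_force: [0.4, 0.4, 1.0]
finger_gap: 0.0854
grasp_force: 0.0
time: 9.35
tcp_pos: [0.5032, -0.1609, 0.2969]
tool_rot: [-3.115, -0.403, 0.001]
ft_force: [0.6, 0.6, -0.2]
finger_gap: 0.0859
grasp_force: 0.0
time: 9.65
tcp_pos: [0.5032, -0.161, 0.297]
tool_rot: [-3.141, -0.001, 0.0]
ft_force: [-0.3, 0.4, 0.0]
finger_gap: 0.0853
grasp_force: 0.0
block near/far [ 0.5033 -0.025   0.057 ] [0.5031 0.049  0.057 ] pad face [ 0.5027 -0.0497  0.054 ]
9.65 [ 0.5032 -0.161   0.297 ] gap 0.0853 F [-0.2504  0.355   0.0156] g 0.0
yaw y-axis deg -89.96154727022842 tilt [-0.0003  0.0001 -1.    ]
units [-0.0423  0.0111  2.7793]
(array([ 0.5811, -0.1597,  0.4227]), array([-0.2985, -0.0262, -0.9544]))
wrist trigger [(array([280.4, 225.1,  57.6,  56.4]), 0.66)]
wrist trigger_angle [(array([279. , 224.9,  59.8,  62.9]), 0.69)]
wrist squeeze_point [(array([225.8, 194.7, 376.2, 127. ]), 0.63)]
(array([-0.1035, -0.6322,  0.6588]), array([ 0.6739,  0.5634, -0.478 ]))
scene trigger [(array([321.1, 292.2,  11. ,  48.2]), 0.83)]
scene trigger_angle [(array([323.8, 292.8,  18.6,  47.4]), 0.56), (array([304.2, 333.3, 165.1, 127.8]), 0.46)]
scene squeeze_point [(array([304.9, 333.9, 161.2, 122.3]), 0.66)]
```

View pics/wrist4.png

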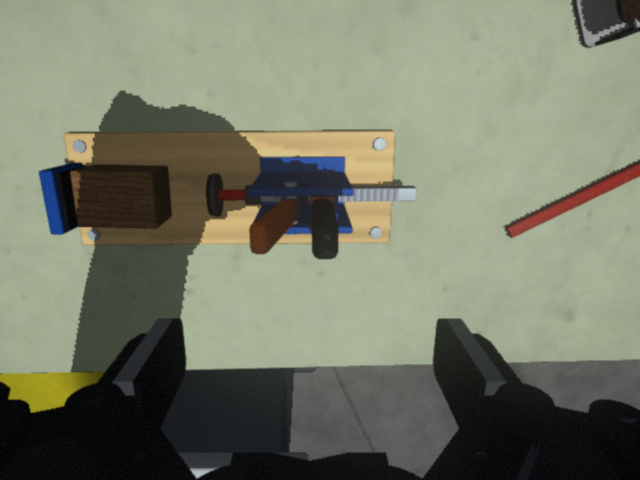

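The wrist view from above shows the handle top at about (326,246), columns 312–339. The trigger top is at about (262,240), columns 250–275. The block is on the bed at the left and the pad is at (215,194).

Run:
```python
from st import *
import pickle
w=pickle.load(open("wrist4.pkl","rb")); t=pickle.load(open("top0.pkl","rb")); c=pickle.load(open("scene4.pkl","rb"))
for u in [(312,246),(339,246),(326,258)]: print("handle",atz(w,u,.178))
for u in [(250,246),(272,246)]: print("trig",atz(w,u,.17))
o=lambda x,y:(140+(x+.5)/2.2222-.5,190+(y+.5)/2.2222-.5)
print(tri([(w,(326,246)),(t,o(601,287))]),tri([(w,(326,246)),(t,o(601,287)),(c,(341,279))]))
print("handle in top z.178",[atz(t,o(x,287),.178) for x in(586,617)])
for y in (-.1795,-.1615,-.1255): print(y,proj(w,(.5025,y,.172)))
print("pads",[ (atz(w,(x,194),.034)) for x in (207,222)],"jaw",atz(w,(52,166),.066),"block",[atz(w,(x,195),.057) for x in(75,160)])
```

```text
handle [ 0.5007 -0.1617  0.178 ]
handle [ 0.5008 -0.1779  0.178 ]
handle [ 0.4931 -0.1702  0.178 ]
trig [ 0.4981 -0.1233  0.17  ]
trig [ 0.4981 -0.1369  0.17  ]
[ 0.5005 -0.1675  0.1724] [ 0.5016 -0.1685  0.1734]
handle in top z.178 [array([ 0.5016, -0.1499,  0.178 ]), array([ 0.5017, -0.1777,  0.178 ])]
-0.1795 [341.0649 240.2317]
-0.1615 [311.6642 240.2273]
-0.1255 [252.8549 240.2186]
pads [array([ 0.5037, -0.0663,  0.034 ]), array([ 0.5037, -0.0801,  0.034 ])] jaw [0.5335 0.0523 0.066 ] block [array([0.5074, 0.0423, 0.057 ]), array([ 0.5074, -0.0312,  0.057 ])]
```

```bash
python3 -m handwheel '[[0,[0,0,0.5],[0,0,0]],[0,[0,0,0.8],[0,0,0]],[0,[0,0,0.7],[0,0,0]],[0,[0,0,0.5],[0,0,0]],[0,[0,0,0.28],[0,0,0]],[0,[0,0,0],[0,0,0]]]'
python3 - <<'E'
from st import *
need([.5025,-.1618,.158])
E
```

```text
time: 10.65
tcp_pos: [0.5018, -0.1605, 0.156]
tool_rot: [-3.14, -0.002, 0.006]
ft_force: [-0.1, -0.0, -0.2]
finger_gap: 0.0852
grasp_force: 0.0
10.65 [ 0.5018 -0.1605  0.156 ] gap 0.0852 F [-0.0877 -0.0217 -0.2061] g 0.0
yaw y-axis deg -89.9166500078004 tilt [-0.004   0.0012 -1.    ]
units [ 0.0146  0.0252 -0.0397]
```

```bash
python3 -m handwheel '[[0,[0,0.02,0],[0,0,0]],[1,[0,0,0],[0,0,0]],[1,[0,0,0],[0,0,0]],[1,[0,0,0],[0,0,0]],[1,[0,0,0],[0,0,0]],[1,[0,0,0],[0,0,0]],[1,[0,0,0],[0,0,0]],[1,[0,0,0],[0,0,0]]]'
python3 - <<'E'
from st import *
import pickle
for n in ("scene","wrist"):
    w=env.snapshot(n); save(w,n+"5")
    K=env.boxes_of(w,"press_pad"); print(n,[(np.round(b["box"],1),round(b["conf"],2),atz(w,b["box"][:2],.034)) for b in K[:2]], [(np.round(b["box"],1),round(b["conf"],2)) for b in env.boxes_of(w,"block")[:2]])
need([.5025,-.1618,.158])
a=cv2.imread("pics/scene5.png")[250:400,200:400]; cv2.imwrite("pics/s5c.png",cv2.resize(a,(800,600),interpolation=cv2.INTER_CUBIC))
E
```

```text
time: 11.45
tcp_pos: [0.5045, -0.1623, 0.1613]
tool_rot: [3.141, 0.001, 0.008]
ft_force: [-2.0, -2.7, 10.0]
finger_gap: 0.0313
grasp_force: 61.4
scene [(array([291.1, 322.4,  15.6,  18.6]), 0.81, array([ 0.4998, -0.0627,  0.034 ]))] [(array([264.1, 305.5,  47.7,  43.8]), 0.85)]
wrist [(array([160.7, 241.4,  65.9,  64.1]), 0.67, array([ 0.503 , -0.0696,  0.034 ]))] [(array([ 55.3, 244.2, 110.6,  98.2]), 0.69)]
11.75 [ 0.5045 -0.1623  0.1613] gap 0.0317 F [-1.7526 -2.8095  9.1717] g 61.36
yaw y-axis deg -89.94884106978846 tilt [ 0.0051 -0.0002 -1.    ]
units [-0.0406 -0.0102  0.0661]
```

View pics/s5c.png

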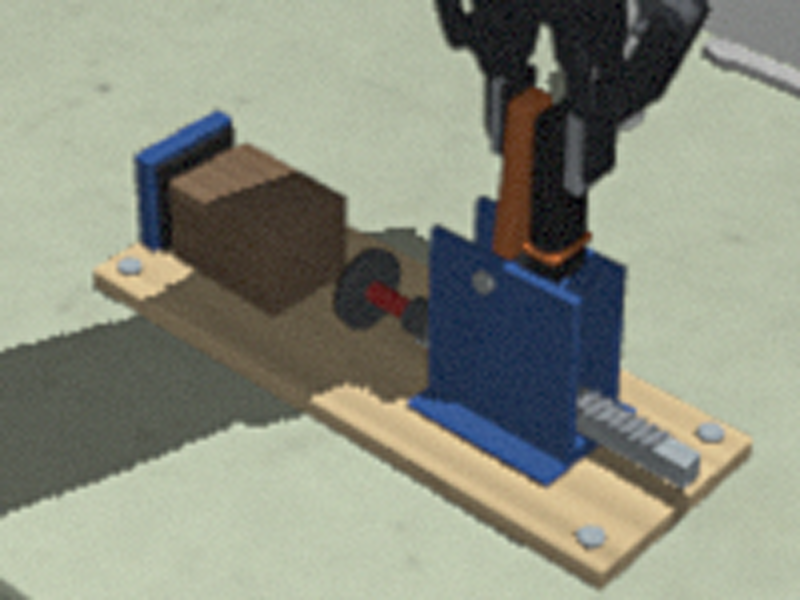

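The crop shows the trigger squeezed against the handle. The pad at scene (291,322) is still short of the block's near face, and the block stands square in front of the jaw.

```bash
cat > pad.py <<'E'
from st import *
import pickle
def pads():
    st()
    for n in ("scene","wrist"):
        w=env.snapshot(n); save(w,n+"_%d"%w["shot"]); pickle.dump(w,open(n+"L.pkl","wb"))
        for q,z in (("press_pad",.034),("block",.035)):
            print(n,q,[(np.round(b["box"],1),round(b["conf"],2),atz(w,b["box"][:2],z)) for b in env.boxes_of(w,q)[:1]])
    print(w["shot"])
E
python3 -m handwheel '[[0,[0,0,0],[0,0,0]],[0,[0,0,0],[0,0,0]],[0,[0,0,0],[0,0,0]],[0,[0,0,0],[0,0,0]],[0,[0,0,0],[0,0,0]]]';python3 -m handwheel '[[1,[0,0,0],[0,0,0]],[1,[0,0,0],[0,0,0]],[1,[0,0,0],[0,0,0]],[1,[0,0,0],[0,0,0]],[1,[0,0,0],[0,0,0]],[1,[0,0,0],[0,0,0]]]'; python3 -c "
from pad import *
t=pickle.load(open('scene0.pkl','rb'));print('start',atz(t,(296,327),.034))
pads()"
```

```text
time: 12.25
tcp_pos: [0.5031, -0.162, 0.1581]
tool_rot: [3.141, 0.002, -0.001]
ft_force: [0.5, -0.0, -0.1]
finger_gap: 0.0854
grasp_force: 0.0
time: 12.85
tcp_pos: [0.5038, -0.1622, 0.16]
tool_rot: [3.141, 0.001, 0.005]
ft_force: [-2.0, -4.2, 10.3]
finger_gap: 0.0318
grasp_force: 61.5
start [ 0.4957 -0.0787  0.034 ]
12.85 [ 0.5038 -0.1622  0.16  ] gap 0.0318 F [-1.996  -4.1966 10.3176] g 61.49
scene press_pad [(array([286.9, 319. ,  17.2,  20.6]), 0.5, array([ 0.5022, -0.0498,  0.034 ]))]
scene block [(array([265.1, 309.4,  45.6,  45.5]), 0.63, array([0.4956, 0.0009, 0.035 ]))]
wrist press_pad [(array([137.1, 240.8,  65.7,  66.1]), 0.75, array([ 0.5028, -0.0555,  0.034 ]))]
wrist block [(array([ 54.1, 243.3, 108.3, 100.7]), 0.69, array([ 0.5015, -0.0048,  0.035 ]))]
13
```

```bash
python3 -m handwheel '[[0,[0,0,0],[0,0,0]],[0,[0,0,0],[0,0,0]],[0,[0,0,0],[0,0,0]],[0,[0,0,0],[0,0,0]],[0,[0,0,0],[0,0,0]]]';python3 -m handwheel '[[1,[0,0,0],[0,0,0]],[1,[0,0,0],[0,0,0]],[1,[0,0,0],[0,0,0]],[1,[0,0,0],[0,0,0]],[1,[0,0,0],[0,0,0]],[1,[0,0,0],[0,0,0]]]'; python3 -c "
from pad import *
pads()"
```

```text
time: 13.65
tcp_pos: [0.5031, -0.162, 0.1581]
tool_rot: [3.141, 0.002, -0.001]
ft_force: [-0.1, -0.4, 0.2]
finger_gap: 0.0854
grasp_force: 0.0
time: 14.25
tcp_pos: [0.5038, -0.1623, 0.1601]
tool_rot: [3.141, 0.001, 0.005]
ft_force: [-1.9, -4.4, 10.7]
finger_gap: 0.0314
grasp_force: 61.5
14.25 [ 0.5038 -0.1623  0.1601] gap 0.0314 F [-1.947  -4.3936 10.7176] g 61.5
scene press_pad [(array([280.8, 317.5,  14.8,  20.8]), 0.49, array([ 0.498 , -0.0381,  0.034 ]))]
scene block [(array([265.3, 308.8,  48.4,  41.9]), 0.63, array([0.4972, 0.002 , 0.035 ]))]
wrist press_pad [(array([117.4, 240.3,  65.5,  64.6]), 0.73, array([ 0.5032, -0.0434,  0.034 ]))]
wrist block [(array([282.2, 331.5,  42.4, 150.2]), 0.66, array([ 0.4409, -0.1436,  0.035 ]))]
15
```

```bash
python3 -m handwheel '[[0,[0,0,0],[0,0,0]],[0,[0,0,0],[0,0,0]],[0,[0,0,0],[0,0,0]],[0,[0,0,0],[0,0,0]],[0,[0,0,0],[0,0,0]]]';python3 -m handwheel '[[1,[0,0,0],[0,0,0]],[1,[0,0,0],[0,0,0]],[1,[0,0,0],[0,0,0]],[1,[0,0,0],[0,0,0]],[1,[0,0,0],[0,0,0]],[1,[0,0,0],[0,0,0]]]'; python3 -c "
from pad import *
pads()
a=cv2.imread('pics/wrist_%d.png'%env.snapshot('wrist')['shot']) if 0 else cv2.cvtColor(pickle.load(open('wristL.pkl','rb'))['pixels'],cv2.COLOR_RGB2BGR)
b=cv2.cvtColor(pickle.load(open('sceneL.pkl','rb'))['pixels'],cv2.COLOR_RGB2BGR)[270:380,210:400]
a=a[150:330,0:300]
A=cv2.resize(a,(500,300),interpolation=2);B=cv2.resize(b,(500,290),interpolation=2)
cv2.imwrite('pics/c6.png',np.vstack([A,B]))"
```

```text
time: 15.05
tcp_pos: [0.5031, -0.1619, 0.1581]
tool_rot: [3.141, 0.002, -0.001]
ft_force: [0.6, -0.7, -0.2]
finger_gap: 0.0852
grasp_force: 0.0
time: 15.65
tcp_pos: [0.5038, -0.1622, 0.1601]
tool_rot: [-3.142, -0.001, -0.005]
ft_force: [-2.2, -4.0, 9.0]
finger_gap: 0.0316
grasp_force: 61.7
15.65 [ 0.5038 -0.1622  0.1601] gap 0.0316 F [-2.1568 -3.9718  8.9986] g 61.66
scene press_pad [(array([277. , 315.9,  14.7,  20.1]), 0.68, array([ 0.4969, -0.0293,  0.034 ]))]
scene block [(array([262.5, 308.8,  45.3,  43. ]), 0.68, array([0.4937, 0.006 , 0.035 ]))]
wrist press_pad [(array([ 97. , 239.4,  68.6,  64.7]), 0.78, array([ 0.5038, -0.0309,  0.034 ]))]
wrist block [(array([ 47.8, 246.9,  95.5,  97.6]), 0.6, array([ 0.4992, -0.0004,  0.035 ]))]
17
```

View pics/c6.png

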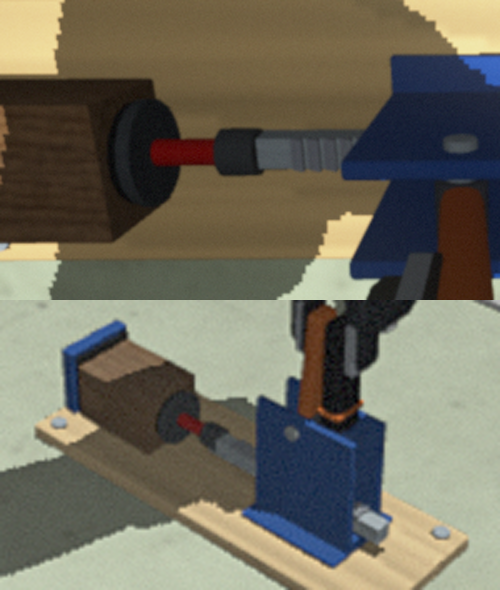

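The picture shows the pad at (145,150) now on the block's near face, with the red stem still fully out and the block close to the jaw. One more pump adds at most about 12 mm of stem travel, which stays under 18 mm.

```bash
python3 -m handwheel '[[0,[0,0,0],[0,0,0]],[0,[0,0,0],[0,0,0]],[0,[0,0,0],[0,0,0]],[0,[0,0,0],[0,0,0]],[0,[0,0,0],[0,0,0]]]';python3 -m handwheel '[[1,[0,0,0],[0,0,0]],[1,[0,0,0],[0,0,0]],[1,[0,0,0],[0,0,0]],[1,[0,0,0],[0,0,0]],[1,[0,0,0],[0,0,0]],[1,[0,0,0],[0,0,0]],[1,[0,0,0],[0,0,0]],[1,[0,0,0],[0,0,0]]]'; python3 -c "
from pad import *
pads()
a=cv2.cvtColor(pickle.load(open('wristL.pkl','rb'))['pixels'],cv2.COLOR_RGB2BGR)
b=cv2.cvtColor(pickle.load(open('sceneL.pkl','rb'))['pixels'],cv2.COLOR_RGB2BGR)[270:380,210:400]
a=a[150:330,0:300]
A=cv2.resize(a,(500,300),interpolation=2);B=cv2.resize(b,(500,290),interpolation=2)
cv2.imwrite('pics/c7.png',np.vstack([A,B]))"
```

```text
time: 16.45
tcp_pos: [0.5031, -0.1619, 0.1581]
tool_rot: [3.142, 0.002, -0.001]
ft_force: [0.1, -0.4, 0.4]
finger_gap: 0.0855
grasp_force: 0.0
time: 17.25
tcp_pos: [0.504, -0.1623, 0.1605]
tool_rot: [3.141, 0.001, 0.006]
ft_force: [-1.9, -3.1, 12.1]
finger_gap: 0.0316
grasp_force: 61.1
17.25 [ 0.504  -0.1623  0.1605] gap 0.0316 F [-1.9372 -3.1354 12.0865] g 61.11
scene press_pad [(array([276.8, 314.9,  20.3,  22.4]), 0.7, array([ 0.4988, -0.0269,  0.034 ]))]
scene block []
wrist press_pad [(array([106.6, 240.3,  82.1,  66. ]), 0.77, array([ 0.5033, -0.0366,  0.034 ]))]
wrist block [(array([ 47.1, 246.9,  94.1,  94.5]), 0.95, array([0.4993, 0.0002, 0.035 ]))]
19
```

View pics/c7.png

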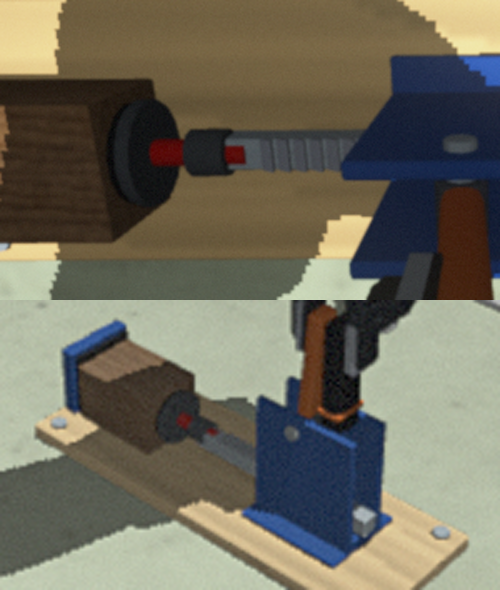

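The block and pad did not move while the collar advanced about 11 mm along the stem. The block is therefore firmly on the jaw with the stem well short of fully in, and the trigger is held home.

```bash
python3 -c "
from cell import env
print(env.job_done())"
```

```text
the job is handed in; nothing more can be done
None
```

I handed the job in at about 17 s, but no verdict came back: the block is pressed against the end jaw with the red stem about 11 mm in (estimated from the pictures), the gripper is holding the trigger squeezed home, and the robot kept clear of the glue bottle, tape measure and sanding block.

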